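# Unlock the bayonet lid of the tall sample pot and lay it on the pad

### The job

Open the taller of the two sample pots: turn its lid anticlockwise (seen from above) by its grip bar until the two lugs stand in the slots of the collar, then lift it straight off. Set the lid down upright in the middle of the white pad and let go of it. Leave the lower pot closed.

Things in the scene. Friction and masses are not known exactly. Their poses are not given: they have to be found in the camera images.
- tall_pot: Taller of two round aluminium pots, 92 mm across, fixed to the trolley top. Origin: centre of its underside, z up. Rim 80 mm up, mouth 68 mm across. Locked, the lid's x axis stands 48 to 75 degrees clockwise (seen from above) of the pot's x axis; turned anticlockwise until they agree within 10 degrees, it lifts off. A stop ends the turn about 16 degrees past agreement, lugs still in the slots.
- tall_collar (a point): On the tall pot's axis, level with the top of its collar (106 mm across, 92.5 mm up; axes as the pot's). A 4 mm thick ledge inside the collar, 80 mm inner diameter, holds the lid's lugs down. Two opposite slots in the ledge, centred on the pot's +x and -x, each reach 28 degrees to either side. The lid turns easily, with 3 mm of side play and 2.5 mm of play up and down.
- tall_lid_grip (a point): In the upright aluminium grip bar of the tall pot's loose lid (0.15 kg), on the lid's axis, 14 mm below the bar's top, 27.5 mm above the collar's top while the lid is on, 46 mm above the lid's lowest face. Bar 46 mm long along the lid's x, 12 mm thick along its y, 48 mm tall; z is the lid's up. Lid and pot look and work the same after a half turn.
- tall_lid_disc (a point): Centre of the upper face of the tall pot's lid, a black disc 74 mm across and 6 mm thick, 34 mm below the grip point (same axes). Two lugs 14 mm wide and 6 mm thick reach 46 mm from the axis, in line with the bar, on the lid's +x and -x. Below the disc a round boss 58 mm across and 6 mm deep dips into the pot's mouth.
- pad: White square pad, 120 x 120 x 4 mm, fixed on the trolley top. Origin: centre of its underside, on the trolley top, so its upper face is 4 mm above the origin. It is bare.
- low_lid_grip (a point): Grip point of the lid of the lower pot, which is to be left alone: the same lid and pot, but with its rim only 45 mm up. The point lies on the lid's axis, 14 mm below the top of its grip bar.

How it is judged:
On the way, in this order (a step that is already met when the one before it is completed fails the run):
1. the tall pot's lid, still seated, has been turned so that its lugs stand in the slots (angle between the x axis of tall_lid_grip and the x axis of tall_pot, either way round below 0.42 rad and horizontal distance between tall_lid_grip and tall_pot below 0.012 m and z of tall_lid_grip in the frame of tall_pot below 0.13 m), for 0.1 s.
2. the lid has been lifted clear of the collar (z of tall_lid_grip in the frame of tall_pot above 0.145 m), for 0.1 s.
At the end, for the whole second after the job is handed in: The tall pot's lid lies upright (within 8 degrees) on the pad, its axis within 35 mm of the pad's centre, released and at rest; the lower pot's lid is still on its pot, within 15 mm of where it was (horizontal distance between tall_lid_grip and pad below 0.035 m and height (world z) of tall_lid_grip between 0.042 and 0.058 m and angle between tall_lid_grip's own z axis and vertical below 0.15 rad and distance of low_lid_grip from where it was at the start of the episode below 0.015 m); the robot touches nothing.
It fails at once if the lower pot's lid is moved by more than 15 mm (distance of low_lid_grip from where it was at the start of the episode above 0.015 m).
It also fails if it takes over 43 s, if anything falls off the work surface, if the arm or the gripper's body presses on something with over 40 N, if the wrist force passes 120 N, or if a joint passes its speed limit or range.

### The arm

A 6-joint arm with a two-finger parallel gripper is mounted at the origin on a cart in front of the work surface, level with it; the furniture and walls round the work are solid. World frame = base frame: x ahead of the robot, y to its left, z up, the work surface at z = 0. Lengths are in m, angles in rad, forces in N, time in s.
With the tool pointing down it reaches from about 0.3 to 0.775 m from the base axis. Payload 14.6 kg.
Tool frame: the origin (TCP) lies midway between the tips of the shut fingers; the grasp point (between the pads) lies 19 mm behind it (ctrl.grip_depth is the distance from the TCP to the grasp point, in m); z points along the fingers, y is the line along which they close (so a half turn about z gives the same grasp; the last joint's range is limited). The gripper opens to 85 mm and grips with 20 to 120 N. Pads are 22 mm wide; open, the fingers measure 114 mm over their backs; the gripper's body (76 mm by 85 mm) begins 54 mm behind the grasp point. The pads swing forward as they close: fully open they stand 13 mm farther back than shut.
Start: joints at [1.19, 0.3, 1.521, -0, 1.321, -0.067], TCP at [0.17, 0.523, 0.194] pointing down, gripper open.
Joint ranges: [-3.03, 3.03], [-0.79, 2.21], [0.23, 2.52], [-1.04, 4.18], [0, 3.07], [-2.55, 2.55]. Speed limits (rad/s): [2.22, 2.22, 2.57, 3.14, 3.14, 3.14].

### API

Orientations are given as a unit quaternion [x, y, z, w].
In Python, from workcell import ctrl gives the robot as it stands. The module is installed in compiled form; this text tells all that it offers.
- The arm moves only by the tool carry_out, never from a script. Its argument "series" is a list that holds one entry, the list of rows, each a list of 4 numbers: the shift along the tool's x, y, z in units of 40 mm (1.0 is 40 mm), then the turn about the tool's z in units of 6 degrees (1.0 is 6 degrees). In form: [[[tx, ty, tz, spin], ...]]. A call has exactly 8 rows; each row is the pose to reach, as a shift and turn from the pose commanded when the call began, along the tool's axes at that moment; what a row does not reach only later rows make up. A row lasts 1/10 s, in which the tool goes at most 50 mm and 8.59 degrees, less where a joint would pass 70% of its speed; a pose out of reach is approached as far as the arm can. A call with a gripper value outside its range is refused whole. "hand" is the finger opening in mm, from 0 to 85.4, set as the call begins (left out, the last holds). The fingers move at their own pace and stop on an object; "grip_force" is the grip in N (left out, the last holds). Time passes only in rows, so rows that repeat a pose let the fingers close, or fill a call up. It gives the time, the measured TCP pose, the force, the opening and the grip force at its end, in the units of the state.
- ctrl.sense(): the state, without advancing time (a new reading comes with each control period).
- ctrl.read_camera(name): name is "side" or "top" or "wrist"; returns a dict with "img" (420x560x3 uint8, blue, green, red), "camera_matrix" (3x3 intrinsics, pixels), "R" (3x3) and "t" (3): a world point X has camera coordinates R X + t; the wrist camera has in their place "tool_from_camera" (4x4, takes a point from camera to tool coordinates, whose origin is the TCP and whose axes are the flange's). Camera axes: x right, y down, z forward; pixel columns grow to the right and rows downward; lengths in m; the calibration is good to about 2 mm. The wrist camera is an equidistant fisheye: a pixel r from the principal point sees the ray r / f radians off the axis. A picture is of the moment at which its call begins: read the wrist's pose just before it. There is no depth.
- ctrl.close_job(): hands the job in; it is judged then, once.
The state is a dict: "t": time; "joint_pos": joint angles; "dq": joint speeds; "joint_efforts": joint torques, N m; "position": TCP position; "ee_rot": TCP orientation; "ft_force": force on the tool from outside, world axes, zero at the start; "torque": the same for the moment, N m; "grip_width": finger opening in m; "finger_force": force on a finger pad.
Only numpy, scipy, OpenCV 4.12 (cv2) and the standard library are available. Lean on these libraries where they do the work, as an engineer would, in place of code of your own. Each camera call takes 0.05 s, during which the arm holds its last target. There are 200 camera calls.

## Working session

There is one attempt and no reset: what is moved stays moved. The work goes in short steps, Python scripts to look and compute and a tool call to move; the robot and the scene stay as the last step left them, time stands still between calls to the robot, and variables do not carry over. Pictures are saved under pics/ and viewed, at most 10 in all, crops included, and the job is handed in when it is done.

Besides the shell and the picture viewer there is one more tool, called as name(argument=value, ...), one argument or row to a line, values as JSON. carry_out: Moves the arm, as the interface text tells. Its arguments: {"type":"object","properties":{"series":{"type":"array"},"hand":{"type":"number"},"grip_force":{"type":"number"}},"required":["series"]}

```bash
mkdir -p pics
python3 - <<'E'
from workcell import ctrl
import cv2,pickle,numpy as np
s=ctrl.sense();print({k:np.round(v,3) for k,v in s.items()}, ctrl.grip_depth)
d={}
for n in("side","top","wrist"):
    c=ctrl.read_camera(n);d[n]=c;cv2.imwrite(f"pics/{n}0.png",c["img"])
    print(n,{k:np.round(v,3).tolist() for k,v in c.items() if k!="img"})
pickle.dump((s,d),open("d0.pkl","wb"))
E
```

```text
{'t': np.float64(0.0), 'joint_pos': array([ 1.19 ,  0.3  ,  1.522, -0.   ,  1.321, -0.067]), 'dq': array([-0.001, -0.   , -0.   ,  0.001, -0.001,  0.001]), 'joint_efforts': array([-0.0000e+00, -5.4351e+01, -3.6179e+01, -0.0000e+00,  4.0000e-03,
       -0.0000e+00]), 'position': array([0.17 , 0.523, 0.194]), 'ee_rot': array([ 0.156,  0.988, -0.001, -0.   ]), 'ft_force': array([-0.308,  0.242, -0.056]), 'torque': array([0.011, 0.037, 0.003]), 'finger_force': np.float64(0.0), 'grip_width': np.float64(0.086)} 0.0187
side {'camera_matrix': [[526.877, 0.0, 284.639], [0.0, 526.877, 204.937], [0.0, 0.0, 1.0]], 'R': [[-0.875, -0.485, -0.002], [-0.274, 0.498, -0.823], [0.4, -0.719, -0.568]], 't': [0.462, 0.284, 0.608]}
top {'camera_matrix': [[433.927, 0.0, 283.898], [0.0, 433.927, 212.615], [0.0, 0.0, 1.0]], 'R': [[-0.022, -1.0, 0.006], [-0.992, 0.021, -0.127], [0.127, -0.008, -0.992]], 't': [-0.077, 0.56, 0.862]}
wrist {'camera_matrix': [[325.192, 0.0, 280.278], [0.0, 325.192, 204.515], [0.0, 0.0, 1.0]], 'tool_from_camera': [[0.0, -0.956, -0.294, 0.074], [1.0, 0.0, 0.0, 0.0], [-0.0, -0.294, 0.956, -0.18], [0.0, 0.0, 0.0, 1.0]]}
```

View pics/top0.png

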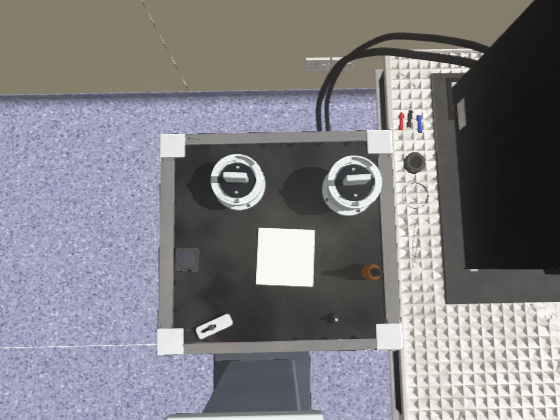

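View pics/side0.png

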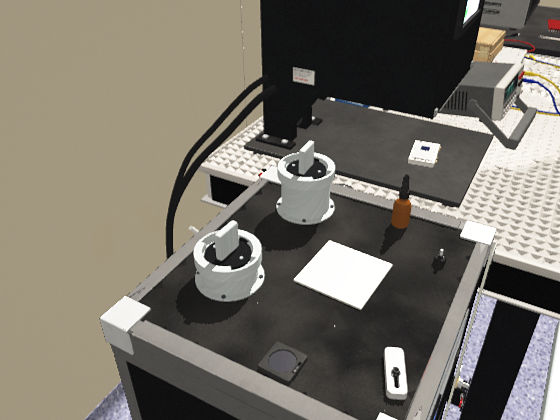

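Run:
```python
import cv2,pickle,numpy as np
s,d=pickle.load(open("d0.pkl","rb"))
a=cv2.resize(d["top"]["img"][145:225,312:392],(480,480),interpolation=cv2.INTER_CUBIC)
b=cv2.resize(d["side"]["img"][135:225,260:350],(480,480),interpolation=cv2.INTER_CUBIC)[:, :320+160]
o=np.hstack([a,b]);o=cv2.resize(o,(800,400));cv2.imwrite("pics/z0.png",o)
open("h.py","w").write('''import numpy as np
def ray(c,u,v,z):
    K,R,t=c["camera_matrix"],c["R"],c["t"]
    r=R.T@np.linalg.inv(K)@[u,v,1]; o=-R.T@t
    return o+r*(z-o[2])/r[2]
def proj(c,X):
    p=c["camera_matrix"]@(c["R"]@np.array(X)+c["t"]); return p[:2]/p[2]
''')
from h import *
c=d["top"]
m=cv2.inRange(c["img"][220:295,245:325],(215,)*3,(255,)*3)
q=cv2.findContours(m,0,1)[0];q=max(q,key=cv2.contourArea);r=cv2.minAreaRect(q);print(r)
print("pad",ray(c,r[0][0]+245,r[0][1]+220,.004))
K=[ray(c,*(p+[245,220]),.004)[:2].round(3) for p in cv2.boxPoints(r)];print(K)
print("tall bar", ray(c,358,180,.134))
```

```text
((39.95320129394531, 36.623046875), (56.409385681152344, 56.201229095458984), 2.385944128036499)
pad [ 0.46832015 -0.08954084  0.004     ]
[array([ 0.414, -0.027]), array([ 0.532, -0.033]), array([ 0.524, -0.153]), array([ 0.406, -0.145])]
tall bar [ 0.60378507 -0.22742594  0.134     ]
```

View pics/z0.png

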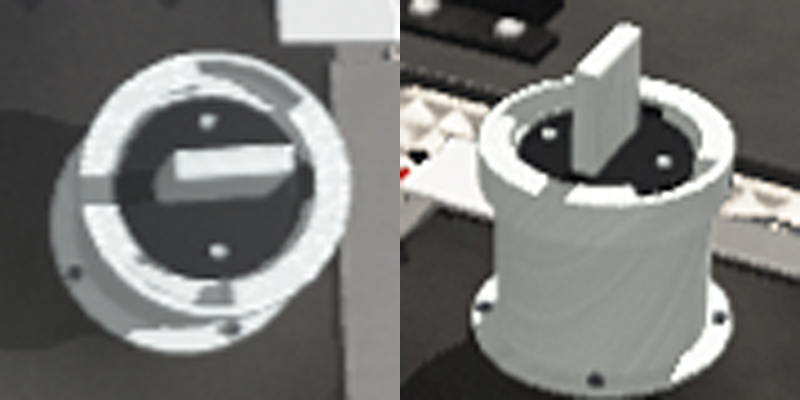

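The tall pot is the right one in the top view: collar centre about (355,182), bar top about (358,177), bar nearly horizontal in the image. The shaded slot is centred about 70° anticlockwise of the bar. The pad is at (285,257). Next I'll compute the approach.

```bash
cat >> h.py <<'E'
from scipy.spatial.transform import Rotation as Ro
def go(s,p,yaw=None):
    """shift (units of 40mm) and spin (units of 6 deg) in tool axes from state s; yaw = heading of tool x, deg"""
    R=Ro.from_quat(s["ee_rot"]).as_matrix(); y0=np.degrees(np.arctan2(R[1,0],R[0,0]))
    sp=0 if yaw is None else -((yaw-y0+180)%360-180)/6
    return (R.T@(np.array(p)-s["position"])/.04).round(2), round(sp,2), round(y0,1)
E
python3 - <<'E'
import pickle
from h import *
s,d=pickle.load(open("d0.pkl","rb"));c=d["top"]
print("bar",ray(c,358.3,176.9,.134),"collar",ray(c,354.7,181.7,.0925))
a=ray(c,312+175/5,145+165/5,.134);b=ray(c,312+293/5,145+156/5,.134);print("barlen",np.linalg.norm(a-b),np.degrees(np.arctan2(*(a-b)[1::-1])))
print(go(s,[.605,-.227,.194],93))
E
```

```text
bar [ 0.60964384 -0.2282416   0.134     ] collar [ 0.60888336 -0.22845716  0.0925    ]
barlen 0.044188145084777676 93.2361607920598
(array([-1.614e+01, -1.447e+01,  1.000e-02]), np.float64(11.5), np.float64(162.0))
```

carry_out(
  series=[
    [[-0.4,-0.4,0,0.5],[-1.1,-1.0,0,1],[-1.9,-1.7,0,1.5],[-2.7,-2.4,0,2],[-3.5,-3.1,0,2.5],[-4.3,-3.9,0,3],[-5.1,-4.6,0,3.5],[-5.9,-5.3,0,4]],
  ],
  hand=50,
  grip_force=50,
)

```text
t: 0.95
position: [0.3293, 0.247, 0.1943]
ee_rot: [0.359, 0.933, 0.0, 0.0]
ft_force: [1.1, 0.3, 0.6]
grip_width: 0.0497
finger_force: 0.0
```

Run:
```python
from workcell import ctrl
from h import *
s=ctrl.sense();print(s["position"],s["joint_pos"],go(s,[.606,-.228,.194],93))
```

```text
[0.32925079 0.24701219 0.1943231 ] [ 5.54615985e-01 -1.50163600e-02  1.88078815e+00 -1.21825298e-05
  1.27558795e+00 -2.81494932e-01] (array([-1.309e+01, -4.170e+00,  1.000e-02]), np.float64(7.48), np.float64(137.9))
```

carry_out(
  series=[
    [[-0.8,-0.3,0,0.5],[-1.6,-0.5,0,1],[-2.5,-0.8,0,1.5],[-3.4,-1.1,0,2],[-4.3,-1.4,0,2.5],[-5.2,-1.7,0,3],[-6.1,-2.0,0,3.5],[-7,-2.2,0,4]],
  ],
)

```text
t: 1.75
position: [0.4785, -0.0058, 0.1942]
ee_rot: [0.546, 0.838, -0.0, -0.0]
ft_force: [0.4, 1.4, -0.1]
grip_width: 0.0502
finger_force: 0.0
```

Run:
```python
from workcell import ctrl
from h import *
s=ctrl.sense();print(s["position"],s["joint_pos"],go(s,[.606,-.228,.194],93))
```

```text
[ 0.47849089 -0.00576275  0.19424981] [-8.85864296e-02  1.40136461e-01  1.71595565e+00 -2.87460294e-05
  1.28559798e+00 -5.05194432e-01] (array([-6.37,  0.67,  0.01]), np.float64(3.48), np.float64(113.9))
```

carry_out(
  series=[
    [[-1,0.1,0,0.6],[-2,0.2,0,1.2],[-3,0.3,0,1.8],[-4,0.4,0,2.4],[-5,0.5,0,3],[-6,0.6,0,3.5],[-6.4,0.7,0,3.5],[-6.4,0.7,0,3.5]],
  ],
)

```text
t: 2.55
position: [0.6081, -0.2282, 0.193]
ee_rot: [0.689, 0.725, -0.0, -0.001]
ft_force: [-0.5, 0.3, -0.6]
grip_width: 0.0502
finger_force: 0.0
```

Run:
```python
from workcell import ctrl
import cv2,pickle
from h import *
s=ctrl.sense();c=ctrl.read_camera("wrist");print(s["position"],s["joint_pos"],go(s,[.609,-.228,.105],93))
pickle.dump((s,c),open("d1.pkl","wb"));cv2.imwrite("pics/w1.png",c["img"])
```

```text
[ 0.60813916 -0.22824792  0.19296669] [-4.15398477e-01  5.28619568e-01  1.20461176e+00 -6.96849566e-05
  1.40980161e+00 -4.66167194e-01] (array([0.  , 0.02, 2.2 ]), np.float64(-0.02), np.float64(92.9))
```

View pics/w1.png

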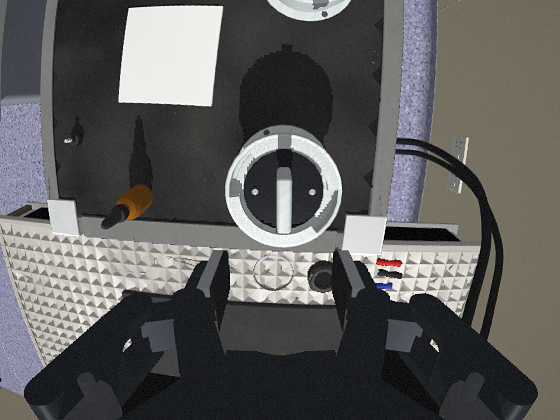

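```bash
cat >> h.py <<'E'
def fish(s,c,u,v,z):
    K=c["camera_matrix"];d=np.array([u-K[0,2],v-K[1,2]]);r=np.hypot(*d);th=r/K[0,0]
    T=c["tool_from_camera"];R=Ro.from_quat(s["ee_rot"]).as_matrix()
    k=R@T[:3,:3]@np.r_[d/max(r,1e-9)*np.sin(th),np.cos(th)];o=s["position"]+R@T[:3,3]
    return o+k*(z-o[2])/k[2]
E
python3 - <<'E'
import cv2,pickle
from h import *
s,c=pickle.load(open("d1.pkl","rb"))
print("bar ends",fish(s,c,284,168,.134),fish(s,c,284,233,.134))
P=[fish(s,c,u,v,.0925)[:2] for u,v in((225,190),(341,190),(283,127),(283,247))];print("collar",P)
cv2.imwrite("pics/w1z.png",cv2.resize(c["img"][115:255,215:355],(600,600),interpolation=cv2.INTER_CUBIC))
E
```

```text
bar ends [ 0.61018493 -0.1980786   0.134     ] [ 0.61301831 -0.25016802  0.134     ]
collar [array([ 0.55908933, -0.22828306]), array([ 0.66350685, -0.22290915]), array([ 0.60828041, -0.16987273]), array([ 0.61421748, -0.28124925])]
```

View pics/w1z.png

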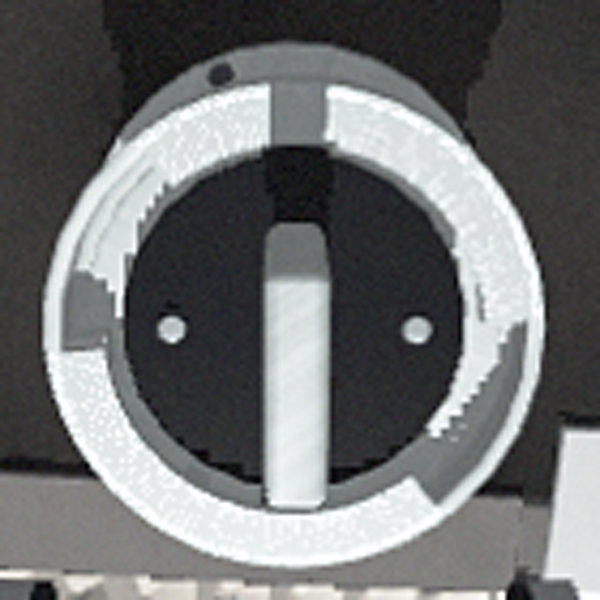

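The wrist image shows the bar along world y, centred at about (284,206). The slots are centred about 24° below +x, so the lid needs about +64° of turn. Descending to grip.

carry_out(
  series=[
    [[0,0.05,0.5,0],[0,0.05,1.1,0],[0,0.05,1.6,0],[0,0.05,2.0,0],[0,0.05,2.2,0],[0,0.05,2.25,0],[0,0.05,2.25,0],[0,0.05,2.25,0]],
  ],
)

```text
t: 3.4
position: [0.6102, -0.2264, 0.1054]
ee_rot: [0.688, 0.726, 0.0, 0.001]
ft_force: [-0.0, 0.0, -0.6]
grip_width: 0.0501
finger_force: 0.0
```

carry_out(
  series=[
    [[0,0,0,0],[0,0,0,0],[0,0,0,0],[0,0,0,0],[0,0,0,0],[0,0,0,0],[0,0,0,0],[0,0,0,0]],
  ],
  hand=0,
  grip_force=50,
)

```text
t: 4.2
position: [0.6099, -0.2264, 0.1043]
ee_rot: [0.688, 0.725, 0.0, -0.0]
ft_force: [-1.0, 0.3, -0.6]
grip_width: -0.0001
finger_force: 0.0
```

Run:
```python
from workcell import ctrl
import cv2
a=[ctrl.read_camera(n)["img"] for n in("side","wrist")]
cv2.imwrite("pics/m2.png",cv2.resize(np.hstack([a[0][60:260,200:400],a[1][140:340,180:380]]),(800,400)) if 0 else cv2.resize(cv2.hconcat([a[0][60:260,200:400].copy(),a[1][140:340,180:380].copy()]),(800,400)))
```

```text
(no output)
```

View pics/m2.png

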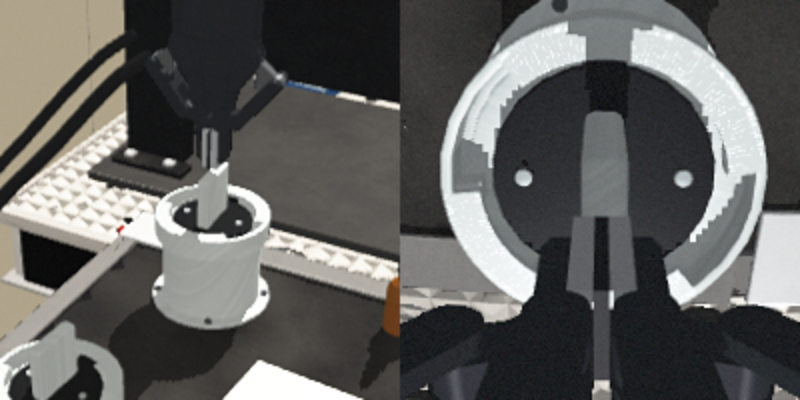

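Run:
```python
import pickle
from h import *
s,d=pickle.load(open("d0.pkl","rb"));c=d["side"]
print("tcp in side",proj(c,[.61,-.2264,.1043]),"grasp",proj(c,[.61,-.2264,.123]),"bar top",proj(c,[.61,-.2275,.134]),"ends",proj(c,[.61,-.2045,.134]),proj(c,[.61,-.2505,.134]),"collar",proj(c,[.61,-.2275,.0925]),"base",proj(c,[.61,-.2275,0]))
s1,w=pickle.load(open("d1.pkl","rb"))
# least squares point between top and side for bar top centre and for pot collar
def tri(u1,u2):
    A=[];b=[]
    for c,(u,v) in((d["top"],u1),(d["side"],u2)):
        P=c["camera_matrix"]@np.c_[c["R"],c["t"]]
        for k,x in((0,u),(1,v)): r=x*P[2]-P[k];A.append(r[:3]);b.append(-r[3])
    return np.linalg.lstsq(np.array(A),np.array(b),rcond=None)[0]
print("bar tri",tri((358.3,176.9),(306.8,146.7)))
print("pad corners side",proj(c,[.414,-.027,.004]),proj(c,[.532,-.033,.004]),proj(c,[.524,-.153,.004]),proj(c,[.406,-.145,.004]))
```

```text
tcp in side [305.36956294 159.69458021] grasp [305.58338364 150.60221639] bar top [305.99284065 144.90075653] ends [300.0081856  150.36220348] [311.77030726 139.62838457] collar [305.51198398 165.06153328] base [304.52057748 206.62802605]
bar tri [ 0.60980455 -0.22932894  0.12966342]
pad corners side [359.65749335 307.25204884] [292.29855253 278.88248907] [328.73016454 239.46692573] [391.41911388 263.51059947]
```

The fingers shut on nothing. In both the side and wrist views the tips sit about 38 mm above the reported TCP, roughly z ≈ 0.142, which is over the bar's top. To test that safely I'll open, go down 16 mm and close lightly.

carry_out(
  series=[
    [[0,0,0,0],[0,0,0,0],[0,0,0,0],[0,0,0,0],[0,0,0.1,0],[0,0,0.25,0],[0,0,0.4,0],[0,0,0.4,0]],
  ],
  hand=50,
)

```text
t: 5.1
position: [0.6093, -0.2262, 0.0868]
ee_rot: [0.688, 0.725, -0.0, -0.001]
ft_force: [-0.1, -0.1, 0.2]
grip_width: 0.0496
finger_force: 0.0
```

carry_out(
  series=[
    [[0,0,0,0],[0,0,0,0],[0,0,0,0],[0,0,0,0],[0,0,0,0],[0,0,0,0],[0,0,0,0],[0,0,0,0]],
  ],
  hand=5,
  grip_force=20,
)

```text
t: 5.9
position: [0.6101, -0.2264, 0.0885]
ee_rot: [0.688, 0.726, 0.0, 0.0]
ft_force: [2.2, 0.3, 2.1]
grip_width: 0.0111
finger_force: 26.1
```

Confirmed: the width reads about 12 mm with force on the pads, so the real tip is about 38 mm behind the reported TCP. Opening, going 22 mm deeper and gripping firmly.

carry_out(
  series=[
    [[0,0,0,0],[0,0,0,0],[0,0,0,0],[0,0,0,0],[0,0,0.1,0],[0,0,0.25,0],[0,0,0.45,0],[0,0,0.55,0]],
  ],
  hand=40,
)

```text
t: 6.7
position: [0.6094, -0.2262, 0.0649]
ee_rot: [0.688, 0.725, -0.0, -0.001]
ft_force: [0.2, -0.3, 1.1]
grip_width: 0.0401
finger_force: 0.0
```

carry_out(
  series=[
    [[0,0,0,0],[0,0,0,0],[0,0,0,0],[0,0,0,0],[0,0,0,0],[0,0,0,0],[0,0,0,0],[0,0,0,0]],
  ],
  hand=0,
  grip_force=50,
)

```text
t: 7.5
position: [0.6099, -0.2264, 0.0663]
ee_rot: [0.688, 0.725, -0.0, 0.0]
ft_force: [0.7, 0.9, -0.3]
grip_width: 0.0111
finger_force: 50.7
```

carry_out(
  series=[
    [[0,0,0,-0.5],[0,0,0,-1.1],[0,0,0,-1.7],[0,0,0,-2.3],[0,0,0,-2.9],[0,0,0,-3.5],[0,0,0,-4],[0,0,0,-4]],
  ],
)

```text
t: 8.3
position: [0.6099, -0.2264, 0.0664]
ee_rot: [0.522, 0.853, -0.0, 0.0]
ft_force: [0.1, -0.5, -0.6]
grip_width: 0.0117
finger_force: 50.7
```

Run:
```python
from workcell import ctrl
from h import *
s=ctrl.sense();print(s["position"],s["joint_pos"],s["ft_force"],s["torque"],s["grip_width"],go(s,s["position"],157))
```

```text
[ 0.60990852 -0.22644434  0.06638505] [-4.11745651e-01  6.41339133e-01  1.33195307e+00 -1.06595239e-04
  1.16809933e+00 -8.84121027e-01] [ 0.11581906 -0.50583318 -0.58800232] [-0.05133961 -0.00329055  0.02504055] 0.011735400291014737 (array([0., 0., 0.]), np.float64(-6.66), np.float64(117.1))
```

carry_out(
  series=[
    [[0,0,0,-1],[0,0,0,-2],[0,0,0,-3],[0,0,0,-4],[0,0,0,-5],[0,0,0,-6],[0,0,0,-6.7],[0,0,0,-6.7]],
  ],
)

```text
t: 9.1
position: [0.6099, -0.2264, 0.0663]
ee_rot: [0.198, 0.98, -0.0, 0.0]
ft_force: [0.6, -0.8, -1.0]
grip_width: 0.0112
finger_force: 50.7
```

Run:
```python
from workcell import ctrl
import cv2
from h import *
s=ctrl.sense();print(s["position"],s["joint_pos"],s["ft_force"],s["torque"],s["grip_width"],go(s,s["position"],157))
w=ctrl.read_camera("wrist")["img"]
cv2.imwrite("pics/w3.png",cv2.resize(w[130:310,190:370],(600,600),interpolation=cv2.INTER_CUBIC))
```

```text
[ 0.6099043  -0.22644099  0.06632365] [-4.11759879e-01  6.41429598e-01  1.33195974e+00 -6.56330834e-05
  1.16805825e+00 -1.58462818e+00] [ 0.63193901 -0.77911465 -0.95009257] [-0.0524524   0.02677608 -0.0172786 ] 0.011214715399567223 (array([0., 0., 0.]), np.float64(0.03), np.float64(157.2))
```

View pics/w3.png

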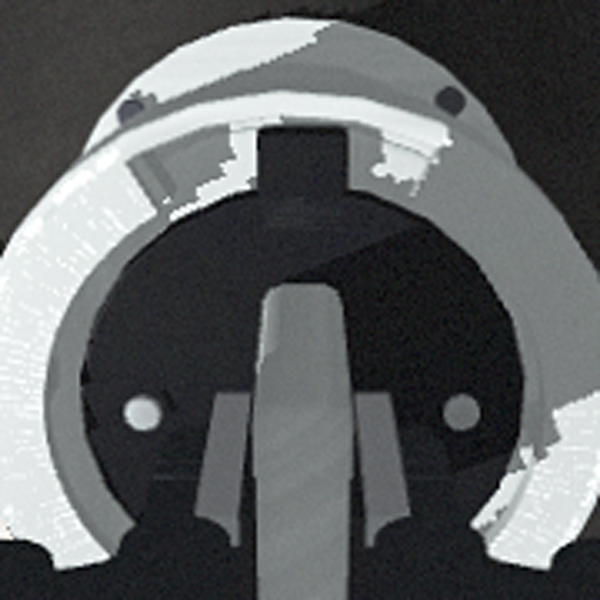

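The lug, at (305,160) in the crop, sits midway in its slot (about 140 to 450), so I'll lift straight up.

carry_out(
  series=[
    [[0,0,-0.1,0],[0,0,-0.2,0],[0,0,-0.35,0],[0,0,-0.55,0],[0,0,-0.8,0],[0,0,-1.1,0],[0,0,-1.4,0],[0,0,-1.7,0]],
  ],
)

```text
t: 9.95
position: [0.61, -0.2264, 0.1357]
ee_rot: [0.198, 0.98, -0.0, 0.0]
ft_force: [0.1, 0.4, -2.0]
grip_width: 0.0113
finger_force: 50.5
```

Run:
```python
from workcell import ctrl
from h import *
s=ctrl.sense();print(s["position"],s["ft_force"],s["grip_width"],go(s,[.468,-.0895,.134]))
```

```text
[ 0.60998687 -0.22644624  0.13570897] [ 0.09924153  0.4122002  -2.01751426] 0.011302299361137866 (array([4.6 , 1.78, 0.04]), 0, np.float64(157.2))
```

carry_out(
  series=[
    [[0.6,0.2,0,0],[1.4,0.5,0,0],[2.3,0.9,0,0],[3.2,1.2,0,0],[4.0,1.5,0,0],[4.5,1.7,0,0],[4.6,1.8,0,0],[4.6,1.8,0,0]],
  ],
)

```text
t: 10.75
position: [0.4686, -0.0886, 0.1352]
ee_rot: [0.197, 0.98, -0.0, 0.001]
ft_force: [1.3, -0.1, -2.9]
grip_width: 0.0109
finger_force: 50.5
```

carry_out(
  series=[
    [[0,0,0.5,0],[0,0,1.2,0],[0,0,1.9,0],[0,0,2.5,0],[0,0,2.9,0],[0,0,3.1,0],[0,0,3.2,0],[0,0,3.2,0]],
  ],
)

```text
t: 11.55
position: [0.4685, -0.0891, 0.0063]
ee_rot: [0.198, 0.98, -0.0, 0.0]
ft_force: [0.6, -0.5, -1.8]
grip_width: 0.0109
finger_force: 50.6
```

Run:
```python
from workcell import ctrl
import cv2
from h import *
s=ctrl.sense();print(s["position"],s["ft_force"],s["grip_width"],go(s,[.468,-.0895,-.004]))
a=[ctrl.read_camera(n)["img"] for n in("side","wrist")]
cv2.imwrite("pics/m4.png",cv2.resize(cv2.hconcat([a[0][180:380,240:440].copy(),a[1][110:310,180:380].copy()]),(800,400)))
```

```text
[ 0.46848776 -0.08907531  0.00634829] [ 0.60707651 -0.4682386  -1.81599691] 0.010939671669671747 (array([ 0.01, -0.01,  0.26]), 0, np.float64(157.2))
```

View pics/m4.png

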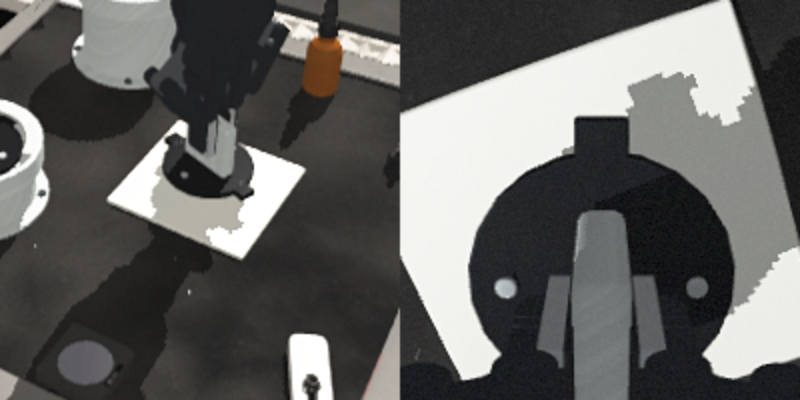

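The lid hangs about 10 mm over the middle of the pad. Lowering gently.

carry_out(
  series=[
    [[0,0,0.06,0],[0,0,0.12,0],[0,0,0.16,0],[0,0,0.19,0],[0,0,0.21,0],[0,0,0.23,0],[0,0,0.23,0],[0,0,0.23,0]],
  ],
)

```text
t: 12.45
position: [0.4681, -0.0888, -0.0029]
ee_rot: [0.197, 0.98, -0.0, -0.0]
ft_force: [-0.5, -1.1, -2.3]
grip_width: 0.0112
finger_force: 50.6
```

carry_out(
  series=[
    [[0,0,0.01,0],[0,0,0.02,0],[0,0,0.03,0],[0,0,0.03,0],[0,0,0.03,0],[0,0,0.03,0],[0,0,0.03,0],[0,0,0.03,0]],
  ],
)

```text
t: 13.25
position: [0.4682, -0.0888, -0.0037]
ee_rot: [0.197, 0.98, -0.0, 0.0]
ft_force: [-2.8, 1.5, 6.4]
grip_width: 0.0113
finger_force: 51.8
```

Contact at 6 N. Releasing and backing off.

carry_out(
  series=[
    [[0,0,0,0],[0,0,0,0],[0,0,0,0],[0,0,0,0],[0,0,0,0],[0,0,0,0],[0,0,0,0],[0,0,0,0]],
  ],
  hand=40,
)

```text
t: 14.05
position: [0.4681, -0.0888, -0.0041]
ee_rot: [0.198, 0.98, -0.0, 0.0]
ft_force: [-0.6, 0.2, 1.0]
grip_width: 0.0399
finger_force: 0.0
```

carry_out(
  series=[
    [[0,0,-0.2,0],[0,0,-0.6,0],[0,0,-1.2,0],[0,0,-1.8,0],[0,0,-2.4,0],[0,0,-3,0],[0,0,-3.5,0],[0,0,-3.5,0]],
  ],
)

```text
t: 14.85
position: [0.4692, -0.0891, 0.1389]
ee_rot: [0.197, 0.98, -0.0, 0.002]
ft_force: [-0.0, -0.3, -0.0]
grip_width: 0.0401
finger_force: 0.0
```

Run:
```python
from workcell import ctrl
import cv2
s=ctrl.sense();print(s["position"],s["ft_force"],s["grip_width"])
a=[ctrl.read_camera(n)["img"] for n in("side","top")]
cv2.imwrite("pics/m5.png",cv2.resize(cv2.hconcat([a[0][150:350,180:420].copy(),a[1][150:350,180:420].copy()]),(800,333)))
```

```text
[ 0.46923992 -0.08905599  0.13888689] [-0.03880891 -0.32540932 -0.03662567] 0.040057209674890064
```

View pics/m5.png

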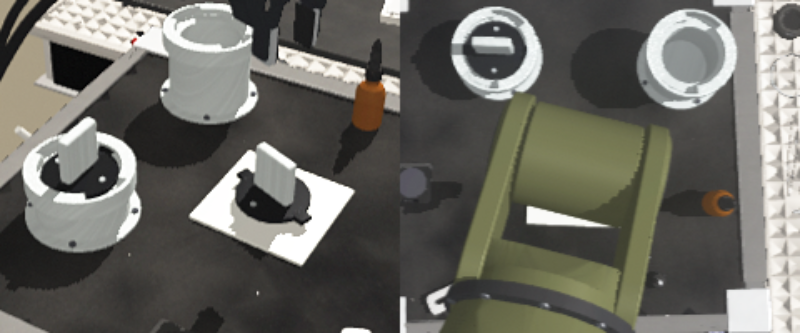

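The lid stands upright mid-pad, at (273,185) in the left half. The tall pot is open, the low pot is still closed, and the gripper is clear.

```bash
python3 -c "
from workcell import ctrl
print(ctrl.close_job())"
```

```text
the job is handed in; nothing more can be done
None
```

The tall pot's lid is off and standing upright in the middle of the white pad, released; the low pot was left closed, and the job was handed in at about 15 s, with no verdict returned.

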